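# Hold a T-handled tension rod centred in the inspection coil

## Robot

A 6-joint arm with a two-finger parallel gripper is mounted at the origin on the work surface. World frame = base frame: x ahead of the robot, y to its left, z up, the work surface at z = 0. Lengths are in mm, angles in rad, forces in N, time in s.
With the tool pointing down it reaches from about 425 to 950 mm from the base axis. Payload 3.5 kg.
Tool frame: the origin (TCP) lies midway between the tips of the shut fingers; the grasp point (between the pads) lies 19 mm behind it (r.tcp_to_grasp is the distance from the TCP to the grasp point, in mm); z points along the fingers, x is the direction in which the jaws open and shut, and the axes are right-handed (so a half turn about z gives the same grasp; the last joint's range is limited). The gripper opens to 85 mm and grips with 20 to 120 N. Pads are 22 mm wide; open, the fingers measure 114 mm over their backs; the gripper's body (76 mm by 85 mm) begins 54 mm behind the grasp point. The pads swing forward as they close: fully open they stand 13 mm farther back than shut.
Start: joints at [-1.255, 0.286, 1.577, -0, 1.279, -0.15], TCP at [303.188, -603.062, 231.325] pointing down, gripper open.
Joint ranges: [-2.77, 2.77], [-0.9, 2.22], [0.21, 2.48], [-1.53, 4.67], [0.24, 2.81], [-2.84, 2.84]. Speed limits (rad/s): [2.79, 2.79, 3.14, 3.14, 3.14, 3.14].

## Interface

Orientations are given as a unit quaternion [w, x, y, z].
In Python, from rig import r, kin, cams, ticket, nets gives the robot as it stands. Calls block until the motion is done:
- r.goto(position, orientation): joint-space move of the TCP to a pose.
- r.line_to(position, attitude=None, max_speed=150, guard=None): straight line of the TCP; attitude=None keeps the orientation; max_speed is the mean speed in mm/s. With guard (N) it stops when the force on the tool has changed by that much, and returns True; else False.
- r.movej(angles): joint-space move.
- r.set_gripper(opening, f_grip=None): finger opening in mm; f_grip is the grip in N (None keeps the last); returns when the fingers have stopped.
- r.dwell(seconds).
- kin.solve_ik(position, orientation): joint angles nearest the present ones, or None.
- r.read_state(): the state.
- cams.snapshot(name): name is "scene" or "top" or "wrist"; returns a dict with "image" (420x560x3 uint8, red, green, blue), "depth" (420x560 float32, mm along the optical axis (not along the pixel's ray), 0 where there is no reading), "fx", "fy", "cx", "cy" (pixels), "rvec" (rotation vector, rad) and "tvec" (3), from world to camera coordinates, as OpenCV has them. Camera axes: x right, y down, z forward; pixel columns grow to the right and rows downward; lengths in mm; the calibration is good to about 2 mm. A picture is of the moment at which its call begins.
A pose or a line that the arm cannot do raises r.Unreachable and nothing moves.
- ticket.close_job(): hands the job in, once; it reports no verdict.
Trained networks look in the newest picture that a camera, given by its name, has taken for a name from the list of things; names that differ only in an ending like _2 or _b are one class to them, and where a whole thing is asked for, a point or a joint stands for the part that bears it (a point fixed in the world has none). Each returns a list of dicts, best first, with "conf" (0 to 1); they miss things now and then, are a little off and sometimes report something else, mostly with a low value. They report only what shows in the picture. A call takes as long as a camera call. They do not tell look-alikes from the thing itself.
- nets.spot_in(camera, label): "location" ([row, column] as shares, 0 to 1, of the picture: columns of its width, rows of its height, amid what is visible of it).
- nets.tip_of(camera, label): "location" ([row, column] as shares, 0 to 1, of the picture: columns of its width, rows of its height: a listed point, or the origin of a listed thing).
The state is a dict: "clock": time; "qpos": joint angles; "dq": joint speeds; "tau": joint torques, N m; "position": TCP position; "tool_rot": TCP orientation; "contact_force": force on the tool from outside, world axes, zero at the start; "torque": the same for the moment, N m; "grip_width": finger opening in mm.
Only numpy, scipy, OpenCV 4.12 (cv2) and the standard library are available. Lean on these libraries where they do the work, as an engineer would, in place of code of your own. Each camera call takes 0.05 s, during which the arm holds its last target.

## Task

Take the one tension rod that has a T-handle by that handle, draw it up out of the rack, and lower it tip first through the bore of the coil ring on the inspection stand, never letting the rod touch the ring or stand. Stop when the ring surrounds about the middle of the rod's shank and finish there still holding it by the handle, upright and centred in the bore. Leave the other rods and the loose parts where they are.

Things in the scene. Friction and masses are not known exactly. Their poses are not given: they have to be found in the camera images.
- trod_mid (a point): mid-shank of the T-handled chrome tension rod, the only rod with a wide T-handle and the tallest in the rack. This point is on its axis, 70 mm above the tip. Round shank 8 mm in diameter, 140 mm from tip to underside of handle, 13 mm wide collar on the topmost 6 mm; about 0.1 kg, varies. z points up along the shank, y along the handle bar
- trod_handle (a point): centre of the T-handle of the same rod, on its axis 149 mm above the tip: a flat-sided bar 44 mm long (rod's y), 10 mm thick (rod's x), 18 mm high (z). In the rack it stands at z = 0.161, clear above the other rods; its bar may be turned up to 0.5 rad from the row
- trod_tip (a point): threaded tip of the same rod, lowest point of its shank
- bore (a point): centre of the coil ring's bore on the inspection stand, half-way through it, at z = 0.119. Grey ring 60 mm outside diameter, 18 mm thick (z 0.110 to 0.128), upright through bore 26 mm in diameter; free air under it down to the base plate at z = 0.012
- stand: the inspection stand, fixed, its place and yaw vary; origin under the bore axis on the cart top, z up. Base plate 150 x 100 x 12 mm, from -45 to 105 mm along its x. A 30 mm wide bracket and a 40 mm wide column, 68 to 92 mm from the bore axis on its +x side, carry the ring; nothing of it is higher than 0.132
- rack: fixed rack of slotted aluminium, base 75 x 300 mm, 78 mm high; origin at the centre of its underside, y along the row. Six square openings of 11 mm, 45 mm apart along y (-112.5 to 112.5 mm), hold the rods upright, in any order, tips on the base at z = 0.012; a rod must be drawn straight up 70 mm to come free
- casing: loose black plastic lug casing lying on the cart top, 64 mm long (its y), 30 mm wide, 27 mm high; origin under its centre; to be left alone
- nut: loose copper-plated swivel nut lying on the cart top, 29 mm long (its x), 16 mm high; origin under its centre; to be left alone
- grommet: loose orange rubber isolation grommet lying flat, ring 28 mm outside diameter, 10 mm high; origin under its centre; to be left alone
- rod1: ordinary chrome tension rod standing in the rack: 8 mm shank, small 8 mm square head on a 15 mm flange, 100 mm long, so its head ends at z = 0.112; origin at its tip; to be left alone
- rod2: ordinary chrome tension rod standing in the rack: 8 mm shank, small 8 mm square head on a 15 mm flange, 100 mm long, so its head ends at z = 0.112; origin at its tip; to be left alone
- rod3: ordinary chrome tension rod standing in the rack: 8 mm shank, small 8 mm square head on a 15 mm flange, 100 mm long, so its head ends at z = 0.112; origin at its tip; to be left alone
- rod4: ordinary chrome tension rod standing in the rack: 8 mm shank, small 8 mm square head on a 15 mm flange, 100 mm long, so its head ends at z = 0.112; origin at its tip; to be left alone
- rod5: ordinary chrome tension rod standing in the rack: 8 mm shank, small 8 mm square head on a 15 mm flange, 100 mm long, so its head ends at z = 0.112; origin at its tip; to be left alone
Mind the look-alikes: they are no part of the job. Leave any blue or pink look-alike of the stand alone.

How it is judged (in metres and radians):
On the way, in this order (a step that is already met when the one before it is completed fails the run):
1. the T-handled rod is held by its handle, drawn clear above the rack (height (world z) of trod_tip above 0.082 m and distance between the grasp point and trod_handle below 0.03 m), for 0.2 s.
2. its tip has come out below the ring, through the bore (z of trod_tip in the frame of bore below -0.012 m and z of trod_mid in the frame of bore above -0.025 m and horizontal distance between trod_tip and bore below 0.012 m and distance between the grasp point and trod_handle below 0.03 m), for 0.1 s.
At the end, for the whole second after the job is handed in: Rod held by its T-handle (grasp within 30 mm of the handle centre), within 5 degrees of upright, mid-shank within 5 mm sideways and 20 mm in height of the bore centre; rod touching neither ring nor stand, tip clear of the base; other rods and loose parts within 25 mm of their starts (horizontal distance between trod_mid and bore below 0.005 m and z of trod_mid in the frame of bore between -0.02 and 0.02 m and angle between trod_mid's own z axis and vertical below 0.09 rad and horizontal distance between trod_tip and bore below 0.01 m and distance between the grasp point and trod_handle below 0.03 m and contact force between stand and trod below 0.2 N and height (world z) of trod_tip above 0.02 m and distance of each of casing, nut, grommet, rod1, rod2, rod3, rod4, rod5 from where it was at the start of the episode below 0.025 m); the arm keeps its last pose, push and grip.
It fails at once if the rod touches the coil ring or its stand (contact force between stand and trod above 0.2 N).
It fails at once if another rod in the rack is disturbed (moved more than 25 mm) (distance of any of rod1, rod2, rod3, rod4, rod5 from where it was at the start of the episode above 0.025 m).
It fails at once if a loose part on the cart top is disturbed (moved more than 25 mm) (distance of any of casing, nut, grommet from where it was at the start of the episode above 0.025 m).
It also fails if it takes over 46 s, if anything falls off the work surface, if the arm or the gripper's body presses on something with over 40 N, if the wrist force passes 120 N, or if a joint passes its speed limit or range.

## Working session

There is one attempt and no reset: what is moved stays moved. The work goes in short steps, each a Python script; the robot and the scene stay as the last script left them, time stands still between calls to the robot, and variables do not carry over. Pictures are saved under pics/ and viewed, and the job is handed in when it is done.

```bash
ls; mkdir -p pics; cat > h.py <<'E'
import numpy as np, cv2
from rig import r, kin, cams, ticket, nets
def snap(n,f=None):
    s=cams.snapshot(n)
    if f: cv2.imwrite('pics/'+f,s['image'][:,:,::-1])
    return s
def cam(s):
    R=cv2.Rodrigues(np.array(s['rvec'],float))[0]; t=np.array(s['tvec'],float).ravel()
    return R,t
def ray(s,u,v):
    R,t=cam(s); d=R.T@np.array([(u-s['cx'])/s['fx'],(v-s['cy'])/s['fy'],1.]); return -R.T@t,d
def atz(s,u,v,z):
    o,d=ray(s,u,v); return o+d*(z-o[2])/d[2]
def proj(s,P):
    R,t=cam(s); p=R@np.array(P,float)+t; return np.array([s['fx']*p[0]/p[2]+s['cx'],s['fy']*p[1]/p[2]+s['cy']])
def cloud(s):
    R,t=cam(s); d=s['depth']; v,u=np.indices(d.shape)
    P=np.stack([(u-s['cx'])/s['fx']*d,(v-s['cy'])/s['fy']*d,d],-1)
    W=(P-t)@R; W[d<=0]=np.nan; return W
E
python3 - <<'E'
from h import *
for n in ['scene','top','wrist']:
    s=snap(n,n+'0.png'); R,t=cam(s); print(n,s['fx'],-R.T@t)
    for l in ['trod_handle','trod_mid','bore','stand','rack','casing','nut','grommet','rod1']:
        for f in ('spot_in','tip_of'):
            print(n,l,f,[(round(x['conf'],2),round(x['location'][1]*560),round(x['location'][0]*420)) for x in getattr(nets,f)(n,l)][:6])
print(r.read_state())
E
```

```text
pics
scene 429.811378149925 [1299.70790113 -397.30030388  759.13196645]
scene trod_handle spot_in [(0.79, 216, 214)]
scene trod_handle tip_of [(0.54, 211, 204)]
scene trod_mid spot_in [(0.47, 211, 207)]
scene trod_mid tip_of [(0.61, 211, 208), (0.45, 211, 234)]
scene bore spot_in [(0.96, 349, 194), (0.91, 339, 152), (0.88, 309, 230), (0.61, 213, 210)]
scene bore tip_of [(0.93, 349, 164), (0.83, 343, 132)]
scene stand spot_in [(0.94, 310, 231), (0.84, 337, 153), (0.77, 352, 196), (0.66, 209, 210)]
scene stand tip_of [(0.98, 346, 202), (0.55, 305, 231), (0.55, 340, 162)]
scene rack spot_in [(0.85, 170, 267), (0.19, 309, 230)]
scene rack tip_of [(0.63, 178, 275)]
scene casing spot_in [(0.72, 160, 245)]
scene casing tip_of [(0.67, 158, 251), (0.59, 213, 231)]
scene nut spot_in [(0.74, 144, 262), (0.46, 282, 203)]
scene nut tip_of [(0.51, 282, 202)]
scene grommet spot_in [(0.42, 124, 267)]
scene grommet tip_of [(0.61, 293, 305)]
scene rod1 spot_in [(0.66, 125, 271), (0.48, 164, 253), (0.44, 199, 238), (0.43, 183, 246)]
scene rod1 tip_of [(0.48, 133, 295)]
top 451.9702521257216 [ 230.40432
[... 1297 characters left out ...]
n []
wrist rod1 tip_of []
{'clock': 2.85, 'qpos': array([-1.25495902e+00,  2.86247537e-01,  1.57666697e+00, -1.67192730e-05,
        1.27857371e+00, -1.49971029e-01]), 'dq': array([-0.00017994,  0.00033481, -0.0005968 , -0.00065114, -0.0003686 ,
        0.00103608]), 'tau': array([ 1.03085295e-03, -4.05950081e+01, -2.92928982e+01, -3.72625561e-05,
        6.08801420e-04,  7.85202644e-06]), 'position': array([ 303.21534204, -603.07070658,  231.37779425]), 'tool_rot': array([ 3.98479343e-05,  8.51219555e-01, -5.24809743e-01,  3.46828799e-05]), 'contact_force': array([-0.37525073,  0.72153162,  0.79872852]), 'torque': array([0.0661259 , 0.00147855, 0.05884538]), 'grip_width': 85.39945449268704}
```

View pics/scene0.png

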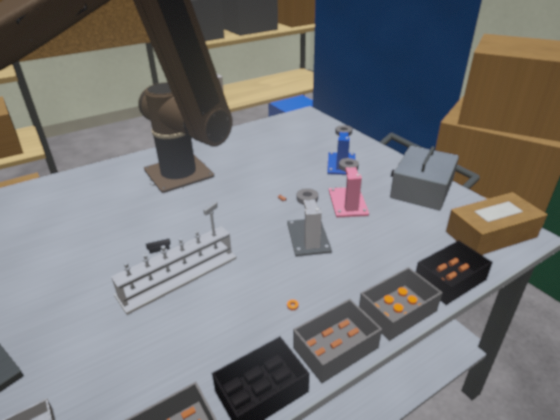

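View pics/top0.png

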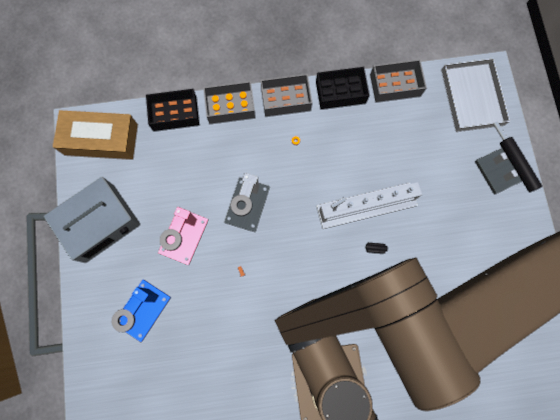

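The scene view shows the rack at about (175,265) with the only T-handle at (211,209). There are three stands: grey at (308,220), pink at (349,190) and blue at (342,150). In the top view they are at grey (245,203), pink (183,238) and blue (140,311). The grey stand is the one meant, since the coloured ones are look-alikes. Next I'll enlarge both and measure.

```bash
python3 - <<'E'
from h import *
import pickle
S={n:snap(n) for n in ('scene','top')}
pickle.dump(S,open('S.pkl','wb'))
a=S['scene']['image'][170:300,100:350]; b=S['top']['image'][160:250,210:440]
a=cv2.resize(a,None,fx=3,fy=3,interpolation=cv2.INTER_CUBIC)
b=cv2.resize(b,None,fx=3,fy=3,interpolation=cv2.INTER_CUBIC)
cv2.imwrite('pics/c1.png',a[:,:,::-1]);cv2.imwrite('pics/c2.png',b[:,:,::-1])
for n in S:
    W=cloud(S[n]); 
    # candidate handle points
    x,y,z=W[...,0],W[...,1],W[...,2]
    m=(z>145)&(z<185)&(x>350)&(x<800)&(abs(y)<450)
    vs,us=np.where(m)
    print(n,'handle',m.sum(), [(u,v,*W[v,u].round(0)) for u,v in list(zip(us,vs))[:25]])
    m=(z>105)&(z<140)&(x>300)&(x<800)
    u0,v0=(307,196) if n=='scene' else (240,204)
    sub=np.zeros_like(m); sub[v0-16:v0+16,u0-16:u0+16]=1
    p=W[m&sub]; print('ring',len(p),p.mean(0),p.min(0),p.max(0)); 
    q=W[v0-12:v0+12,u0-12:u0+12,2]; print(q[::3,::3].round(0))
E
```

```text
scene handle 126 [(np.int64(214), np.int64(201), np.float64(471.0), np.float64(-66.0), np.float64(172.0)), (np.int64(215), np.int64(201), np.float64(471.0), np.float64(-64.0), np.float64(171.0)), (np.int64(213), np.int64(202), np.float64(471.0), np.float64(-70.0), np.float64(170.0)), (np.int64(214), np.int64(202), np.float64(474.0), np.float64(-68.0), np.float64(171.0)), (np.int64(215), np.int64(202), np.float64(475.0), np.float64(-66.0), np.float64(171.0)), (np.int64(216), np.int64(202), np.float64(475.0), np.float64(-63.0), np.float64(170.0)), (np.int64(211), np.int64(203), np.float64(473.0), np.float64(-76.0), np.float64(171.0)), (np.int64(212), np.int64(203), np.float64(477.0), np.float64(-75.0), np.float64(172.0)), (np.int64(213), np.int64(203), np.float64(476.0), np.float64(-72.0), np.float64(171.0)), (np.int64(214), np.int64(203), np.float64(476.0), np.float64(-69.0), np.float64(170.0)), (np.int64(215), np.int64(203), np.float64(477.0), np.float64(-67.0), np.float64(169.0)), (np.int64(216), np.int64(203), np.float64(477.0), np.float64(-64.0), np.float64(168.0)), (np.int64(217)
[... 3644 characters left out ...]
9.0), np.float64(-98.0), np.float64(170.0)), (np.int64(344), np.int64(201), np.float64(479.0), np.float64(-100.0), np.float64(172.0)), (np.int64(336), np.int64(202), np.float64(479.0), np.float64(-78.0), np.float64(173.0))]
ring 407 [524.62284492 173.14605248 126.69377948] [487.9031379  141.24626318 110.02220183] [565.23630636 206.73480431 134.41391364]
[[  3.   2.  -1.   4. 125. 125. 128. 133.]
 [ -3.  -0.   9.  12. 129. 128. 125. 127.]
 [  1.   1. 129. 132. 124. 125. 127. 128.]
 [ -2.  14. 127. 131. 119. 120. 128. 123.]
 [ -3. 132. 129. 120.   8.   8. 126. 131.]
 [  5. 126. 128. 124.  12.  11. 130. 129.]
 [  8.   7. 126. 131. 128. 127. 131. 128.]
 [ 15.  12. 114. 132. 124. 127. 125.  14.]]
```

View pics/c1.png

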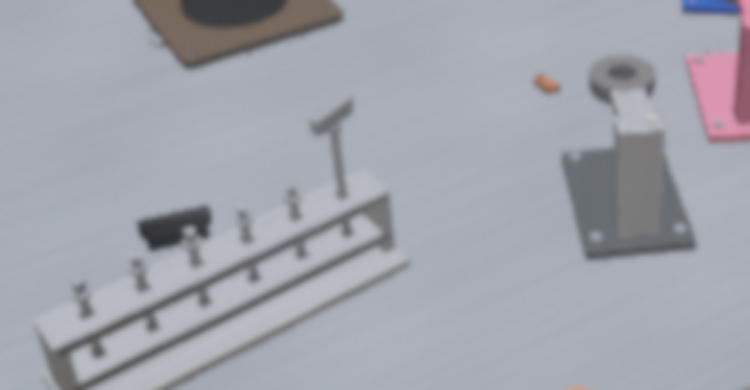

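View pics/c2.png

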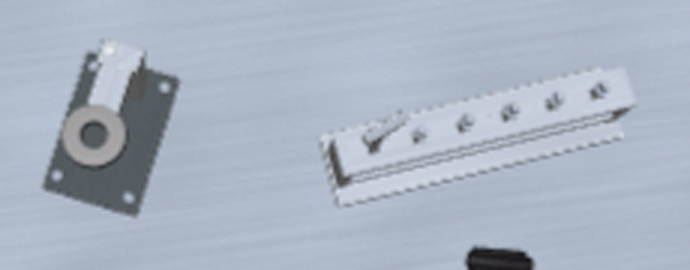

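The crops confirm it: one T-handled rod at the near end of the row, and one grey stand. Its ring is at about top (241,205), with the column on the far side.

```bash
python3 - <<'E'
from h import *
import pickle
S=pickle.load(open('S.pkl','rb'))
for n in S:
    W=cloud(S[n]); x,y,z=W[...,0],W[...,1],W[...,2]
    m=(z>150)&(z<185)&(x>430)&(x<530)&(y<-40)&(y>-130)
    rc=cv2.minAreaRect(W[m][:,:2].astype(np.float32)); print(n,'handle',m.sum(),rc)
    c=W[m][:,:2].mean(0); e=np.linalg.svd(W[m][:,:2]-c)[2][0]; print(c,np.degrees(np.arctan2(e[1],e[0])))
    # ring top face: z 122..135
    u0,v0=(307,196) if n=='scene' else (240,204)
    sub=np.zeros_like(m); sub[v0-14:v0+14,u0-14:u0+14]=1
    p=W[sub&(z>120)&(z<136)]; 
    print('ring',cv2.minEnclosingCircle(p[:,:2].astype(np.float32)))
    # rack top
    m=(z>70)&(z<86)&(x>380)&(x<620)&(y<0)&(y>-420)
    print('rack',cv2.minAreaRect(W[m][:,:2].astype(np.float32)))
s=S['top']
# bore dark/bg pixels inside ring via depth
W=cloud(s); z=W[...,2]
sub=np.zeros(z.shape,bool); sub[196:212,232:250]=1
vs,us=np.where(sub&(z<60)&(np.hypot(np.indices(z.shape)[1]-241,np.indices(z.shape)[0]-205)<6)); print(len(us),us.mean(),vs.mean(),atz(s,us.mean(),vs.mean(),128))
# grey-ring colour fit
print(atz(s,241,204.5,128))
g=S['scene']['image'][185:215,290:325]; cv2.imwrite('pics/c3.png',np.vstack([cv2.resize(g,(600,500))])[:,:,::-1])
E
```

```text
scene handle 122 ((481.5490417480469, -81.74888610839844), (12.535067558288574, 44.127506256103516), 16.54146957397461)
[483.00932201 -82.98693457] 111.26197154705231
ring ((543.7640380859375, 173.33792114257812), 56.4033088684082)
rack ((491.6725769042969, -193.1118927001953), (46.018375396728516, 295.14959716796875), 6.223333835601807)
top handle 68 ((477.64801025390625, -85.45042419433594), (11.270713806152344, 43.510719299316406), 23.384016036987305)
[476.83825465 -84.037719  ] -67.06787285129143
ring ((524.687255859375, 169.85421752929688), 39.70760726928711)
rack ((489.8529968261719, -197.738037109375), (42.08513641357422, 294.72271728515625), 5.873730659484863)
54 241.38888888888889 205.44444444444446 [515.19026038 176.93714059 128.        ]
[518.02063566 177.67895616 128.        ]
```

```bash
cat >> h.py <<'E'
from scipy.spatial.transform import Rotation as Ro
def down(deg):
    a=np.radians(deg); x=np.array([np.cos(a),np.sin(a),0]); z=np.array([0,0,-1.]); y=np.cross(z,x)
    q=Ro.from_matrix(np.stack([x,y,z],1)).as_quat(); return q[[3,0,1,2]]
def toolR(q): q=np.asarray(q); return Ro.from_quat(q[[1,2,3,0]]).as_matrix()
E
python3 - <<'E'
from h import *
st=r.read_state(); R=toolR(st['tool_rot']); print(R.round(2), r.tcp_to_grasp)
s=snap('wrist'); Rc,t=cam(s); o=-Rc.T@t
print('cam in tool',R.T@(o-st['position']),'cam axes in tool',(R.T@Rc.T).round(2))
for d in (22,202):
    for p in ((479,-84,142),(479,-84,260),(516,177,179),(516,177,300)):
        print(d,p,kin.solve_ik(list(p),list(down(d))))
E
```

```text
[[ 0.45 -0.89 -0.  ]
 [-0.89 -0.45 -0.  ]
 [ 0.    0.   -1.  ]] 18.700000000000003
cam in tool [   1.69492303  -69.70159697 -142.30566136] cam axes in tool [[ 1.    0.    0.  ]
 [-0.    0.96  0.28]
 [-0.   -0.28  0.96]]
22 (479, -84, 142) [-3.82599359e-01 -3.91514644e-02  2.10814423e+00 -4.44089210e-16
  1.07259989e+00 -7.66571794e-01]
22 (479, -84, 260) [-3.82599359e-01 -1.63065024e-01  1.99575447e+00 -4.44089210e-16
  1.30890320e+00 -7.66571794e-01]
22 (516, 177, 179) [ 1.44411434e-01  5.15396847e-02  1.94345907e+00 -4.44089210e-16
  1.14659390e+00 -2.39561002e-01]
22 (516, 177, 300) [ 1.44411434e-01 -4.74144569e-02  1.81744706e+00 -4.44089210e-16
  1.37156005e+00 -2.39561002e-01]
202 (479, -84, 142) [-3.82599359e-01 -3.91514644e-02  2.10814423e+00 -4.44089210e-16
  1.07259989e+00  2.37502086e+00]
202 (479, -84, 260) [-3.82599359e-01 -1.63065024e-01  1.99575447e+00 -4.44089210e-16
  1.30890320e+00  2.37502086e+00]
202 (516, 177, 179) None
202 (516, 177, 300) None
```

```bash
python3 - <<'E'
from h import *
import pickle
r.goto([516,177,250],down(22)); a=snap('wrist','w_ring.png'); print(r.read_state()['clock'],r.read_state()['position'])
print(proj(a,[516,177,128]))
r.goto([479,-84,270],down(22)); b=snap('wrist','w_han.png'); t=snap('top'); print(r.read_state()['clock'],r.read_state()['position'])
print(proj(b,[479,-84,170]))
pickle.dump((a,b),open('W.pkl','wb'))
E
```

```text
5.9 [516.32981026 176.36492144 249.95606168]
[281.80426531 192.38732604]
7.0333 [479.23691134 -82.94936207 269.8177147 ]
[281.46723246 202.17074575]
```

View pics/w_ring.png

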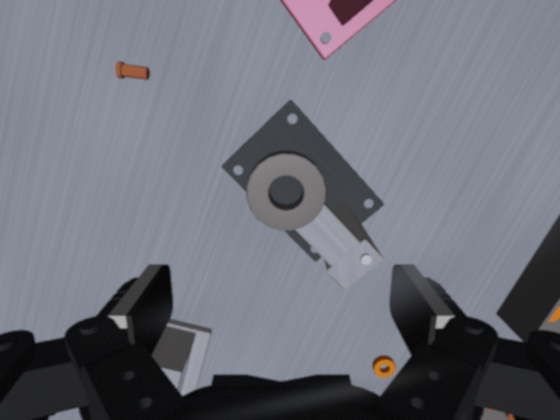

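View pics/w_han.png

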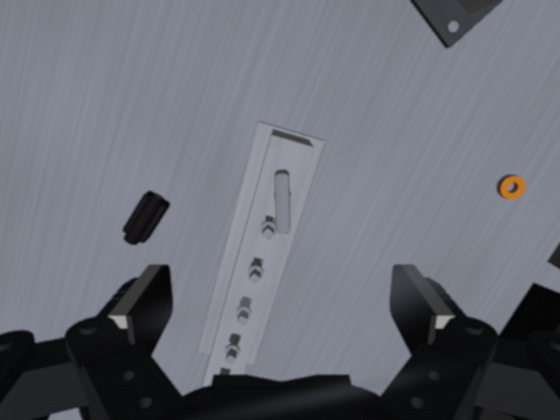

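Wrist views: the grey ring's bore is at about (286,191), and the handle bar runs from (282,172) to (283,232), almost across the jaws' opening direction. I'll refine both from depth and edges.

```bash
python3 - <<'E'
from h import *
import pickle
a,b=pickle.load(open('W.pkl','rb'))
W=cloud(a); z=W[...,2]
v,u=np.indices(z.shape)
reg=np.hypot(u-286,v-191)<60
top=((z>118)&(z<138)&reg).astype(np.uint8)
g=cv2.cvtColor(a['image'],cv2.COLOR_RGB2GRAY)
# bore edge: dark inside
bm=((g<75)&(np.hypot(u-286,v-191)<28)).astype(np.uint8)
c,_=cv2.findContours(bm,0,1); c=max(c,key=cv2.contourArea); e=cv2.fitEllipse(c); print('bore dark',e,atz(a,*e[0],128),atz(a,*e[0],119))
e=cv2.fitEllipse(cv2.convexHull(c)); print(e)
for zz,rad,n in ((128,30,'out'),(128,13,'bore')):
    pass
# outer: radial gradient edges fit
def radial(r0,r1):
    pts=[]
    for th in np.radians(np.arange(0,360,5)):
        rr=np.arange(r0,r1,.25); uu=286+rr*np.cos(th); vv=191+rr*np.sin(th)
        p=cv2.remap(cv2.GaussianBlur(g,(0,0),1),uu.astype(np.float32)[None],vv.astype(np.float32)[None],1)[0].astype(float)
        k=np.argmax(abs(np.gradient(p))); pts.append((uu[k],vv[k]))
    return np.array(pts)
P=radial(10,26)
for zz in (128,):
    Q=np.array([atz(a,*p,zz)[:2] for p in P]); 
    A=np.c_[2*Q,np.ones(len(Q))]; w=np.ones(len(Q))
    for _ in range(10):
        s=np.linalg.lstsq(A*w[:,None],(Q**2).sum(1)*w,rcond=None)[0]; rad=np.sqrt(s[2]+s[0]**2+s[1]**2); w=np.abs(np.hypot(*(Q-s[:2]).T)-rad)<1.
    print('bore fit',s[:2],rad,w.sum())
P=radial(33,50)
Q=np.array([atz(a,*p,128)[:2] for p in P]); A=np.c_[2*Q,np.ones(len(Q))]; w=np.ones(len(Q))
for _ in range(10):
    s=np.linalg.lstsq(A*w[:,None],(Q**2).sum(1)*w,rcond=None)[0]; rad=np.sqrt(s[2]+s[0]**2+s[1]**2); w=np.abs(np.hypot(*(Q-s[:2]).T)-rad)<1.5
print('outer fit',s[:2],rad,w.sum())
# depth check
m=top>0; print('ring top z median',np.nanmedian(z[m]))
W=cloud(b); z=W[...,2]
m=(z>158)&(z<185)&(np.hypot(u-283,v-202)<50)
rc=cv2.minAreaRect(np.c_[u[m],v[m]].astype(np.float32)); print('handle px',rc,atz(b,*rc[0],170),np.nanmedian(z[m]))
rc=cv2.minAreaRect(W[m][:,:2].astype(np.float32)); print(rc)
cv2.imwrite('pics/c4.png',cv2.resize(b['image'][150:250,220:350],None,fx=5,fy=5)[:,:,::-1])
st=r.read_state(); print(st['position'])
E
```

```text
bore dark ((285.8083190917969, 192.8980712890625), (32.364498138427734, 34.29608917236328), 83.18667602539062) [518.89164815 177.74948974 128.        ] [519.88441188 175.62882921 119.        ]
((285.77178955078125, 192.86460876464844), (33.04032897949219, 34.907161712646484), 85.24722290039062)
bore fit [518.76053   177.8868428] 13.085539141990532 72
outer fit [518.67311291 177.48568665] 29.118860095520354 67
ring top z median 127.47817165782656
handle px ((281.6215515136719, 201.49671936035156), (63.1661262512207, 14.346113204956055), 88.45184326171875) [478.91728757 -83.51714067 170.        ] 169.25746223812692
((479.638916015625, -85.13291931152344), (10.01695728302002, 43.55199432373047), 23.32816505432129)
[479.23691134 -82.94936207 269.8177147 ]
```

View pics/c4.png

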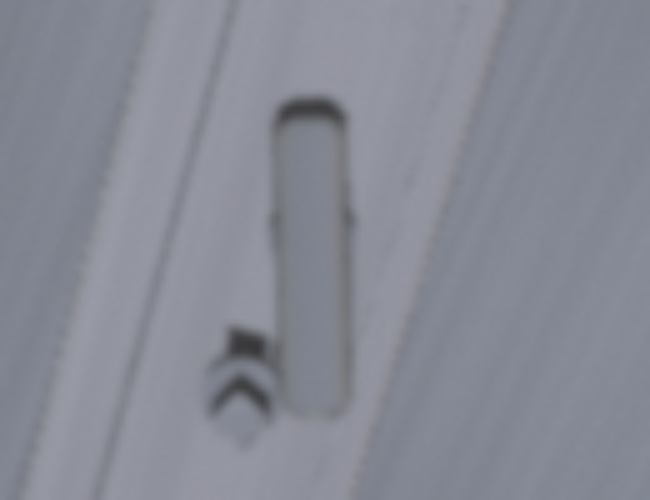

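```bash
python3 - <<'E'
from h import *
import pickle
a,b=pickle.load(open('W.pkl','rb'))
p=atz(b,282.0,173.6,170); q=atz(b,283.7,233.4,170); d=p-q
c=(p+q)/2; print(c,np.linalg.norm(d),np.degrees(np.arctan2(d[1],d[0])))
ang=np.degrees(np.arctan2(d[1],d[0]))-90
r.goto([c[0],c[1],230],down(ang)); 
r.line_to([c[0],c[1],161-r.tcp_to_grasp],max_speed=60,guard=8)
r.dwell(.2)
st=r.read_state(); print(ang,st['clock'],st['position'],st['contact_force'],st['grip_width'])
snap('wrist','w_pre.png'); 
np.save('c.npy',np.r_[c,ang])
E
```

```text
[480.43389598 -84.97860434 170.        ] 42.60518674467844 113.75954079289865
23.759540792898648 9.125 [480.57110681 -85.03560027 142.55762481] [-0.03827665 -0.41235895  0.21619058] 85.22657529380389
```

View pics/w_pre.png

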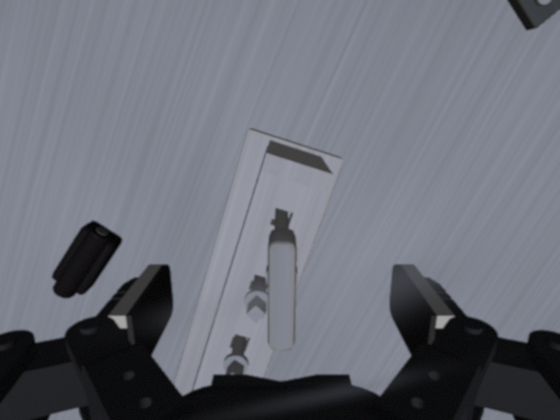

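The bar stands vertical between the jaws at u≈282. I'll grip it and lift.

```bash
python3 - <<'E'
from h import *
c=np.load('c.npy')
r.set_gripper(0,f_grip=70)
st=r.read_state(); print(st['clock'],st['grip_width'],st['position'],st['contact_force'])
p=st['position'].copy(); p[2]+=25
hit=r.line_to(list(p),max_speed=60,guard=15); st=r.read_state(); print(hit,st['position'],st['contact_force'])
if not hit:
    p[2]=142.3+125; hit=r.line_to(list(p),max_speed=100,guard=15); r.dwell(.4); st=r.read_state(); print(hit,st['clock'],st['position'],st['contact_force'],st['grip_width'])
    snap('scene','s_lift.png'); snap('wrist','w_lift.png')
E
```

```text
9.8583 8.429996689867536 [480.59066823 -85.02406241 142.47369215] [ 0.3386238  -0.04837295  0.25398456]
False [480.66649897 -85.0739466  167.8124806 ] [-0.38696648 -0.07675523 -0.98076256]
False 11.975 [480.52533596 -85.00122546 267.07198915] [-0.30940045  0.60552603 -1.57559796] 8.8165066181186
```

View pics/s_lift.png

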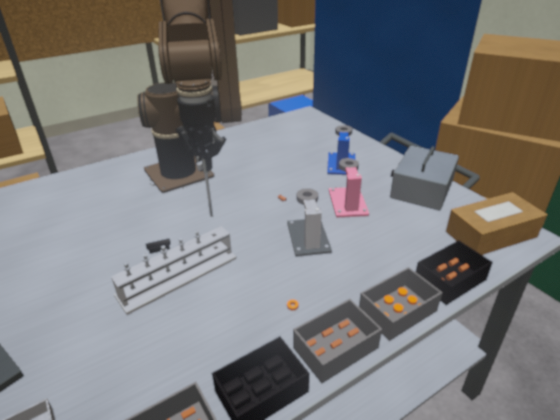

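View pics/w_lift.png

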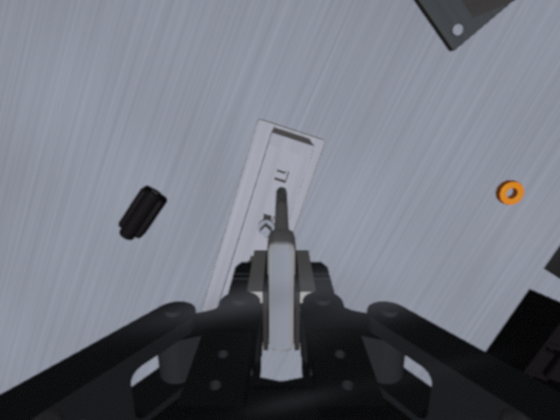

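The scene view shows the rod out of the rack, hanging near vertical from (208,155) to (211,217). In the wrist view the tip is at about (282,188). I'll check those against the expected tip position.

```bash
python3 - <<'E'
from h import *
s=snap('scene'); w=snap('wrist'); st=r.read_state(); p=st['position']
g=p+[0,0,r.tcp_to_grasp]
for n,c in (('scene',s),('wrist',w)):
    print(n,'tip',proj(c,g-[0,0,149]),'under',proj(c,g-[0,0,9]),'hole',proj(c,[480.4,-85,78]),'handle top',proj(c,g+[0,0,9]))
a=cv2.resize(s['image'][130:230,170:260],None,fx=6,fy=6,interpolation=2);cv2.imwrite('pics/c5.png',a[:,:,::-1])
a=cv2.resize(w['image'][160:360,210:350],None,fx=3,fy=3,interpolation=2);cv2.imwrite('pics/c6.png',a[:,:,::-1])
E
```

```text
scene tip [210.25547555 216.87414728] under [203.81515405 167.24801628] hole [212.67147219 235.61270291] handle top [202.91165876 160.28610053]
wrist tip [281.94136125 190.64903757] under [282.94112566 277.18330042] hole [281.57575616 174.6965995 ] handle top [283.22047303 301.36211535]
```

View pics/c5.png

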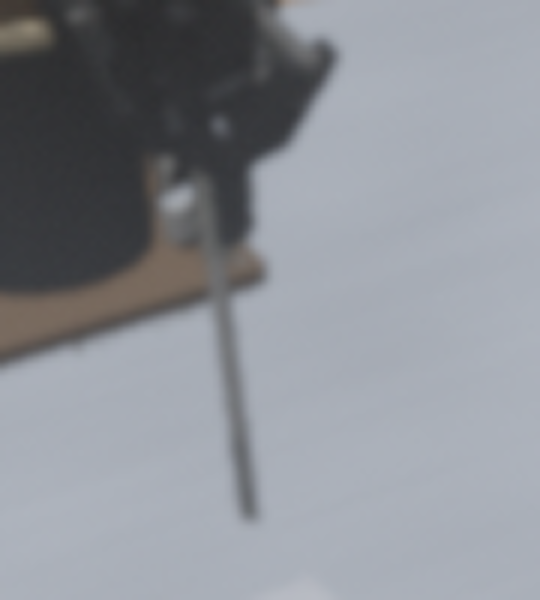

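View pics/c6.png

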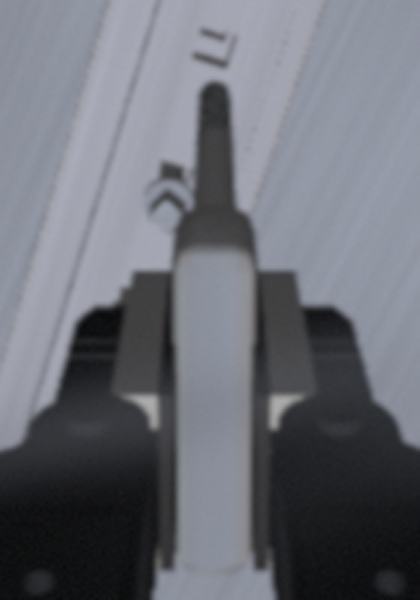

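Tip in the wrist view (281.7,190.7) against an expected (281.9,190.6), and within about 1 px in the scene view, so the rod is aligned with the tool axis. Now I'll carry it over the bore.

```bash
python3 - <<'E'
from h import *
c=np.load('c.npy'); q=down(c[3])
p=[518.8,177.7,290]
pp=r.read_state()['position']; 
r.line_to([pp[0],pp[1],290],max_speed=80)
r.line_to(p,max_speed=120); r.dwell(.5)
st=r.read_state(); print(st['clock'],st['position'],st['contact_force'])
w=snap('wrist','w_hov.png'); s=snap('scene','s_hov.png'); t=snap('top','t_hov.png')
import pickle; pickle.dump((w,s,t,st['position']),open('H.pkl','wb'))
g=st['position']+[0,0,r.tcp_to_grasp]
for n,x in (('wrist',w),('scene',s),('top',t)):
    print(n,proj(x,g-[0,0,149]),'bore top',proj(x,[518.8,177.7,128]))
a=cv2.resize(s['image'][130:230,260:360],None,fx=6,fy=6,interpolation=2);cv2.imwrite('pics/c7.png',a[:,:,::-1])
a=cv2.resize(w['image'][140:260,220:350],None,fx=5,fy=5,interpolation=2);cv2.imwrite('pics/c8.png',a[:,:,::-1])
E
```

```text
15.4667 [518.8029406  177.68454017 290.00272042] [-0.25105262 -0.10191235 -0.93928006]
wrist [281.9440263  190.62880296] bore top [281.84051376 181.38982134]
scene [306.22805366 184.3797973 ] bore top [305.99583089 194.41610446]
top [240.09038948 201.66473184] bore top [240.95812997 204.2311819 ]
```

View pics/c7.png

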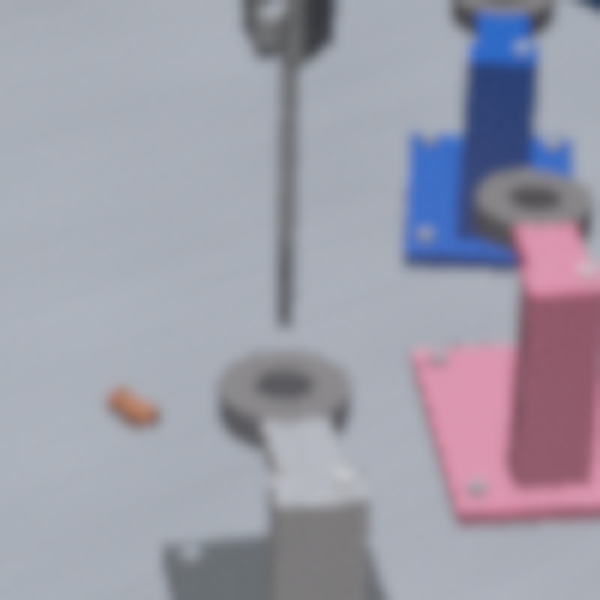

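View pics/c8.png

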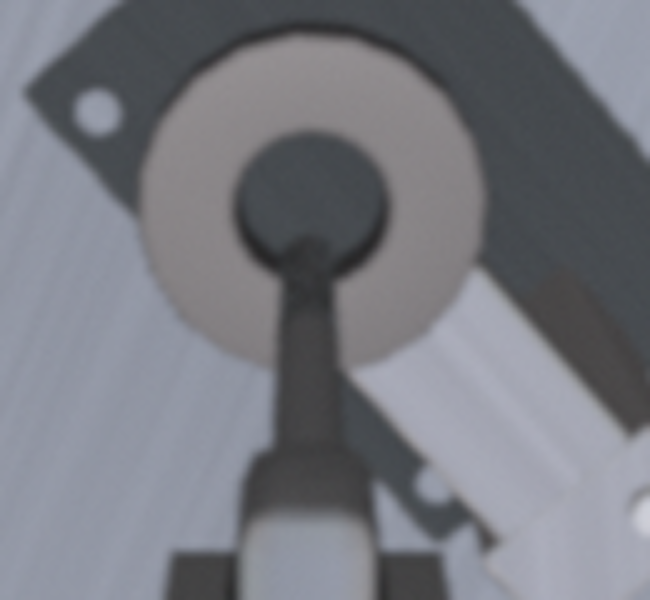

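At hover, the tip (307.3,184.2) sits over the bore (307.5,193.8) in the scene view. In the wrist view the bore centre is about 0.6 mm toward tool +x. I'll apply that and lower to just above the ring for one more check.

```bash
python3 - <<'E'
from h import *
c=np.load('c.npy'); a=np.radians(c[3])
xy=np.array([518.8,177.7])+0.6*np.array([np.cos(a),np.sin(a)])
r.line_to([*xy,264],max_speed=50); r.dwell(.4)
st=r.read_state(); print(xy,st['clock'],st['position'])
w=snap('wrist'); s=snap('scene'); t=snap('top')
g=st['position']+[0,0,r.tcp_to_grasp]
for n,x in (('wrist',w),('scene',s)):
    print(n,proj(x,g-[0,0,149]),'bore top',proj(x,[*xy,128]))
A=cv2.resize(s['image'][150:230,260:350],(540,480),interpolation=2);cv2.imwrite('pics/c9.png',A[:,:,::-1])
B=cv2.resize(w['image'][140:260,220:350],None,fx=5,fy=5,interpolation=2);cv2.imwrite('pics/c10.png',B[:,:,::-1])
E
```

```text
[519.34914664 177.94173946] 16.6833 [519.42776545 177.9622248  264.2326861 ]
wrist [281.87664824 190.60345037] bore top [281.74997881 188.71226682]
scene [306.25580127 192.63673227] bore top [306.18822086 194.48114254]
```

View pics/c9.png

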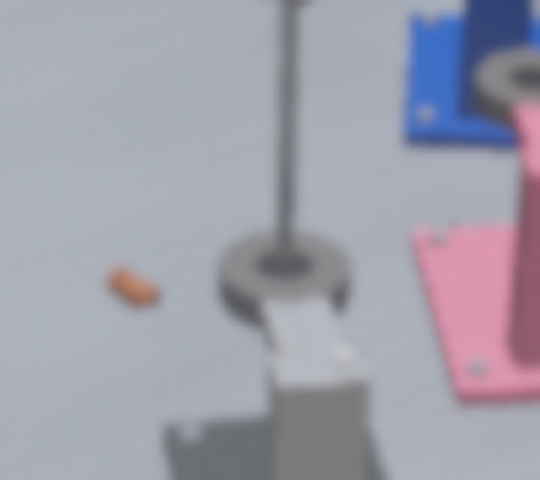

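View pics/c10.png

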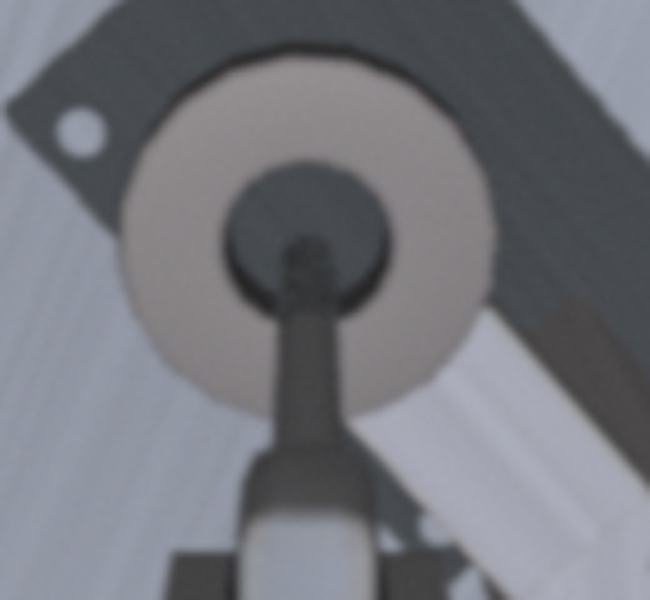

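Both views show the tip centred over the bore, within about 0.5 mm. I'll lower it through.

```bash
python3 - <<'E'
from h import *
xy=[519.35,177.94]
hit=r.line_to([*xy,180],max_speed=35,guard=6); r.dwell(.5)
st=r.read_state(); print(hit,st['clock'],st['position'],st['contact_force'],st['grip_width'])
w=snap('wrist'); s=snap('scene'); g=st['position']+[0,0,r.tcp_to_grasp]
print('scene tip',proj(s,g-[0,0,149]),'bore',proj(s,[*xy,128]))
A=cv2.resize(s['image'][150:230,260:350],(540,480),interpolation=2);cv2.imwrite('pics/c11.png',A[:,:,::-1])
cv2.imwrite('pics/w_fin.png',w['image'][:,:,::-1])
E
```

```text
False 19.8833 [519.35717956 177.95869908 180.00757294] [-0.3668387   0.68921556 -1.76931157] 8.784307677834072
scene tip [305.63403071 218.0014904 ] bore [306.18787956 194.48148388]
```

View pics/c11.png

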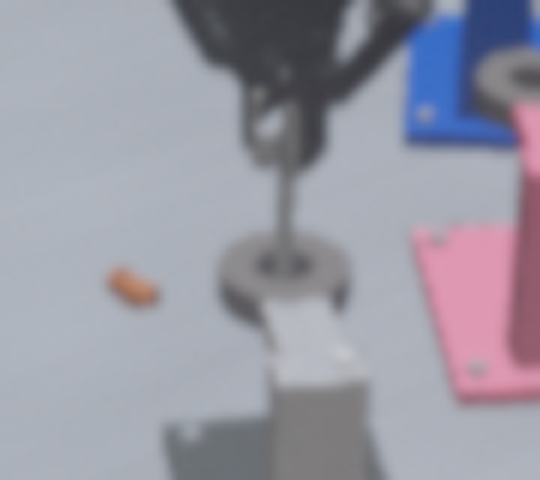

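View pics/w_fin.png

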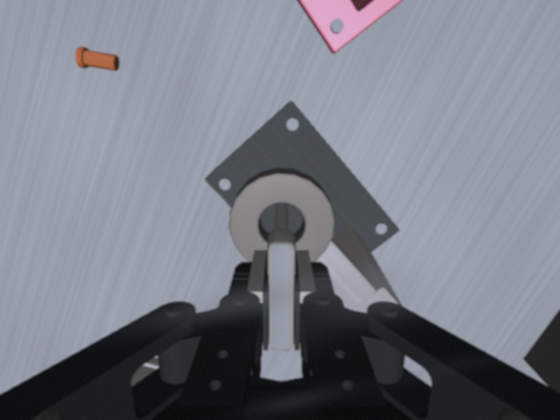

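The rod is in the bore and centred: rod u≈282, bore u≈282 in the wrist view, and the gap is even in the scene view at (307,194). Nothing else has moved, so I'm handing in.

```bash
python3 - <<'E'
from h import *
print(ticket.close_job(), r.read_state()['clock'])
E
```

```text
the job is handed in; nothing more can be done
the job is handed in; nothing more can be done
```

I took the T-handled rod by its handle, drew it straight up out of the rack, and lowered it tip first through the bore of the grey stand's ring. I handed the job in at about 20 s with the arm still holding it there. `ticket.close_job()` gives no verdict, so success isn't confirmed.

- **Position:** the TCP is at (519.4, 178.0, 180.0) mm. That puts mid-shank at about z = 120 mm, against 119 for the bore, and the tip at about 50 mm, well clear of the base plate.
- **Centring:** the wrist view shows the rod centred in the bore to about 1 mm, and the scene view agrees within its roughly 2 mm calibration.
- **Contact:** the 6 N guard did not trip on the way down. The final tool force was under 2 N and much the same as while lifting the rod, so there was no sign of touching. The force reading is too noisy to show contact as light as the 0.2 N limit.
- **Other parts:** the last pictures showed no sign of disturbance near the ring, and the rack looked undisturbed after the lift. I did not measure the other rods and loose parts again.

One reading was slightly off. After the lift, the tip in the scene view was about 1 px (roughly 2.4 mm) from where I expected it. The ring showed the same shift in that camera, so I relied on the rod's position relative to the ring.

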